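# Glue a slat back onto the knife block in the bar clamp

### The job

The wooden knife block waits in the bar clamp and its loose side slat, ready for gluing, stands beside it. Press the clamp's release pedal right down so that the jaw springs fully open, stand the slat upright on the rails in the gap between the block and the jaw, in line with the block, and let it go. Then pump the trigger, without pushing the jaw by hand, until the jaw closes the joint, and finish with the trigger still held squeezed so that the jaw's sprung grey pad stays roughly half pressed in: never press the pad in all the way, that crushes the joint, and leave the coffee mug standing where it is.

Things in the scene. Friction and masses are not known exactly. Their poses are not given: they have to be found in the camera images.
- clamp: Bar clamp lying jaws up in a fixed wooden cradle 112x405 mm. Origin: on the counter below the face of the black fixed jaw (46 mm wide, 126 tall); x across the bar, y along it. At y > 0: two wooden rails (tops 52 mm high, 60 mm over both, to y = 178 mm), block, moving jaw. At y < 0: black head (42 mm wide, 74 high), trigger, upright handle, and the pedal at the end
- block: Knife block of glued staves with knife slots in its top, 60 mm across the bar (its x), 66 mm along it (its y), 95 mm tall, 0.35 kg, loose, standing on the rails against the fixed jaw or up to 5 mm off it. Origin: centre of its underside, z up. Its +y side faces the moving jaw: the slat belongs there
- slat: Loose plain slat of the same wood, 60 mm wide (its x), 24 thick (its y), 95 tall, 0.1 kg, same both ways round, standing upright on the counter left of the clamp. Origin: centre of its underside, z up. In place it stands on the rails, wide face against the block's +y side, sides in line with the block's
- jaw: Moving jaw on the toothed bar, 44 mm wide, top 128 mm up. Origin: middle of its front face, 52 mm up; axes as the clamp's. Clamp y of the origin: 134 mm fully open, 85 to 100 at the start (too narrow for the slat), about 104 when the pad meets slat and block closed up. 5 mm teeth hold it against a 5 N opening spring. Its grey pad (34 mm wide, 66 to 118 mm up) stands out 14 mm to the block
- pad (a joint): How far the sprung grey rubber pad is pressed back into the moving jaw, m: 0 = free, 0.012 = all the way (crushing); 3 N per mm, so half in is about 18 N
- handle_back (a point): Middle of the rear face of the fixed upright handle (30 mm wide, 16 thick, top 172 mm above the counter), 145 mm above the counter: 52 mm behind the outer face of the let-out trigger, 34 mm behind that of the squeezed one. Fingers centred 17 mm ahead of this point (towards the trigger) come to bear on handle and squeezed trigger together
- pedal (a joint): Release pedal angle, rad: 0 = up, 0.14 = down on its stop; springs back up. Near its stop it lifts the pawls, and held there the bar springs open within about half a second
- pedal_pad (a point): Middle of the top of the ribbed steel release pedal (36 mm across, 34 mm along the bar) at the rear end of the clamp, 72 mm above the counter, hinged 81 mm nearer the handle, whose back is 62 mm away. Pressing it down 11 mm, with 4 N rising to 9 N, brings it to its stop
- trigger: Flat upright trigger, 24 mm wide, 12 thick, top 163 mm above the counter; origin on its hinge 62 mm up. A full squeeze draws the jaw in by two teeth (10 mm), half a squeeze by one; a spring returns it: let it fully out between squeezes. A squeeze takes 7 to 10 N plus 0.65 times the jaw's push: 20 N presses the pad about half in, 35 N can press it all the way
- trigger_face (a point): Middle of the trigger's outer face (towards the jaws, 42 mm clear of the fixed jaw), 145 mm above the counter. Squeezed fully (0.22 rad) it moves 18 mm to the clamp's -y, up to the handle. Trigger and handle rise straight up: two fingers coming from above can squeeze them together
- mug: White coffee mug, 92 mm across, 127 mm over its handle, 95 mm tall, loose; a bystander beyond the slat. Origin: centre of its underside
Not all that is in view belongs to the job. Of the things shaped like the slat, the wood one is meant.

How it is judged (in metres and radians):
On the way, in this order (a step that is already met when the one before it is completed fails the run):
1. the release pedal is pressed down to its stop and the jaw has sprung fully open (value of joint pedal above 0.115 rad and y of jaw in the frame of clamp above 0.13 m), for 0.1 s.
2. the slat stands upright on the rails between the block and the jaw, let go (z of slat in the frame of clamp between 0.048 and 0.056 m and y of slat in the frame of clamp between 0.074 and 0.112 m and angle between slat's own z axis and vertical below 0.1 rad and contact force between the fingers and slat below 0.3 N and linear speed of slat below 0.02 m/s), for 0.2 s.
3. a squeeze of the trigger draws the jaw in (y of trigger_face in the frame of clamp below -0.0686 m and y of jaw in the frame of clamp below 0.131 m), for 0.05 s.
4. the trigger is let out again and the ratchet keeps the jaw where it is (y of trigger_face in the frame of clamp above -0.0653 m and y of jaw in the frame of clamp below 0.131 m), for 0.05 s.
At the end, for the whole second after the job is handed in: The fingers still hold the trigger squeezed; the pad is pressed in 3 to 10 of its 12 mm; slat, block and fixed jaw are pressed together, the slat within 8 mm sideways, 5 mm in height and 0.1 rad of the block; both stand upright on the rails (y of trigger_face in the frame of clamp below -0.0645 m and contact force between the fingers and trigger above 3 N and value of joint pad between 0.003 and 0.01 m and contact force between jaw and slat above 6 N and contact force between slat and block above 6 N and contact force between block and clamp above 5 N and y of slat in the frame of block between 0.04 and 0.049 m and x of slat in the frame of block between -0.008 and 0.008 m and z of slat in the frame of block between -0.005 and 0.005 m and angle between the y axis of slat and the y axis of block, either way round below 0.1 rad and angle between each of slat, block's own z axis and vertical below 0.08 rad and z of block in the frame of clamp between 0.048 and 0.057 m); the arm keeps its last pose, push and grip.
It fails at once if the pad is pressed in all the way: the joint is crushed (value of joint pad above 0.0115 m).
It fails at once if the robot pushes the moving jaw by hand (contact force between the arm and jaw above 6 N).
It fails at once if the mug is knocked out of place (distance of mug from where it was at the start of the episode above 0.03 m).
It also fails if it takes over 61 s, if anything falls off the work surface, if the arm or the gripper's body presses on something with over 40 N, if the wrist force passes 120 N, or if a joint passes its speed limit or range.

### The arm

A 6-joint arm with a two-finger parallel gripper is mounted at the origin on a cart in front of the work surface, level with it; the furniture and walls round the work are solid. World frame = base frame: x ahead of the robot, y to its left, z up, the work surface at z = 0. Lengths are in mm, angles in rad, forces in N, time in s.
With the tool pointing down it reaches from about 400 to 825 mm from the base axis. Payload 7 kg.
Tool frame: the origin (TCP) lies at the very end of the fingers, on their centre line; the grasp point (between the pads) lies 19 mm behind it; z points along the fingers, y is the line along which they close (so a half turn about z gives the same grasp; the last joint's range is limited). The gripper opens to 88 mm and grips with 3 to 60 N. Pads are 19 mm wide; open, the fingers measure 130 mm over their backs; the gripper's body (78 mm by 193 mm) begins 47 mm behind the grasp point.
Start: joints at [1.491, 0.359, 0.012, 0, -1.224, -0.288], TCP at [242.712, 629.83, 226.561] pointing down, gripper open.
Joint ranges: [-3.07, 3.07], [-1.43, 2.12], [-1.02, 1.25], [-3.03, 1.67], [-3.05, -0], [-3.03, 3.03]. Speed limits (rad/s): [2.39, 2.39, 3.01, 3.14, 3.14, 3.14].

### API

Orientations are given as a unit quaternion [x, y, z, w].
In Python, from workcell import manip gives the robot as it stands.
- The arm moves only by the shell command python3 -m inch 'ROWS' [FORCE]. ROWS is a JSON object whose key "segments" holds a list of rows, 1 to 5 of them, each of 7 numbers: dx, dy, dz in mm, then a rotation vector rx, ry, rz in rad, then the finger opening in mm; each row is the pose to reach, as a shift and turn from the pose commanded when the command began, along the tool's axes at that moment; what a row does not reach only later rows make up. A row lasts 1/12 s, in which the tool goes at most 41.7 mm and 0.125 rad, less where a joint would pass 70% of its speed; a pose out of reach is approached as far as the arm can. The fingers move at their own pace and stop on an object; FORCE is the grip in N (left out, the last holds). Time passes only in rows, so rows that do not move let the fingers close. It prints the time, the measured TCP pose, the force, the opening and the grip force at its end. Input that does not fit is refused with a message, and nothing moves.
- manip.sense(): the state, without advancing time (a new reading comes with each control period).
- manip.read_camera(name): name is "side" or "top"; returns (picture, depth): 384x512x3 uint8, red, green, blue; 384x512 float32, mm along the optical axis (not along the pixel's ray), 0 where there is no reading.
- manip.camera_info(name): a dict with "fov_y" (degrees; the focal length in pixels is half the picture's height over the tangent of half this angle, whatever the lens; pixels are square), "cx", "cy" (the principal point, pixels), "k1" (the pictures are not rectified: a ray, as slopes to the right and down, at radius r is drawn at 1 + k1 r^2 times it, then the intrinsics apply), "T" (4x4, takes a point from camera to world coordinates). Camera axes: x right, y up, looking along -z (the intrinsics and any distortion apply to the point x, -y, -z); pixel columns grow to the right and rows downward; lengths in mm; the calibration is good to about 2 mm. A picture is of the moment at which its call begins. camera_info takes no time and is no camera call.
- manip.finish_job(): hands the job in; it is judged then, once.
Trained networks look in the newest picture that a camera, given by its name, has taken for a name from the list of things; names that differ only in an ending like _2 or _b are one class to them, and where a whole thing is asked for, a point or a joint stands for the part that bears it (a point fixed in the world has none). Each returns a list of dicts, best first, with "p" (0 to 1); they miss things now and then, are a little off and sometimes report something else, mostly with a low value. They report only what shows in the picture. A call takes as long as a camera call. They do not tell look-alikes from the thing itself.
- manip.boxes_of(camera, label): "position" ([x, y, z] in mm, in world coordinates, good to about 4 mm: the middle of the surface that is visible of it).
- manip.landmark_of(camera, label): "position" ([x, y, z] in mm, in world coordinates, good to about 4 mm: a listed point, or the origin of a listed thing).
The state is a dict: "time": time; "joints": joint angles; "qvel": joint speeds; "effort": joint torques, N m; "tool_pos": TCP position; "tool_rot": TCP orientation; "ft_force": force on the tool from outside, world axes, zero at the start; "wrist_torque": the same for the moment, N m; "grip_width": finger opening in mm; "grasp_force": force on a finger pad.
Only numpy, scipy, OpenCV 4.12 (cv2) and the standard library are available. Lean on these libraries where they do the work, as an engineer would, in place of code of your own. Each camera call takes 0.05 s, during which the arm holds its last target. There are 200 camera calls.

## Working session

There is one attempt and no reset: what is moved stays moved. The work goes in short steps, Python scripts to look and compute and a shell command to move; the robot and the scene stay as the last step left them, time stands still between calls to the robot, and variables do not carry over. Pictures are saved under pics/ and viewed, at most 10 in all, crops included, and the job is handed in when it is done.

```bash
mkdir -p pics; ls
cat > h.py <<'E'
import numpy as np,cv2
from workcell import manip
E
python3 - <<'E'
from h import *
s=manip.sense();print(s)
for c in("side","top"):
    p,d=manip.read_camera(c);cv2.imwrite(f"pics/{c}0.png",cv2.cvtColor(p,cv2.COLOR_RGB2BGR));i=manip.camera_info(c);print(c,i)
    for l in("clamp","block","slat","jaw","handle_back","pedal_pad","trigger_face","mug","trigger"):
        print(l,[(np.round(r["position"]).tolist(),round(r["p"],2)) for r in manip.landmark_of(c,l)][:3])
    print("box slat",[(np.round(r["position"]).tolist(),round(r["p"],2)) for r in manip.boxes_of(c,"slat")][:4])
E
```

```text
pics
{'time': 0.0, 'joints': array([ 1.49107141e+00,  3.59386994e-01,  1.10571173e-02, -3.21892651e-04,
       -1.22412927e+00, -2.88099820e-01]), 'qvel': array([-0.00109757, -0.00013932,  0.00078387, -0.0003763 , -0.0027167 ,
        0.00022467]), 'effort': array([ 6.01464103e-05, -5.82714379e+01,  2.93054491e+01,  6.99716941e+00,
        6.95739698e-03, -1.40613656e-04]), 'tool_pos': array([242.5794953 , 629.37134577, 225.62697036]), 'tool_rot': array([ 9.83125360e-01, -1.82931170e-01, -6.40397569e-05,  8.42639058e-04]), 'ft_force': array([ 0.68416186, -0.618276  , -0.25873823]), 'wrist_torque': array([0.02483179, 0.01771562, 0.04788986]), 'grasp_force': 0.0, 'grip_width': 87.6400974394346}
side {'fov_y': 50.841629438758396, 'cx': 252.80884760885436, 'cy': 198.14459195215323, 'k1': -0.10790961145889547, 'T': array([[ 1.30828329e-01, -5.59343007e-01,  8.18547097e-01,
         1.46622858e+03],
       [ 9.91387929e-01,  6.89605845e-02, -1.11330192e-01,
        -5.71018324e+01],
       [ 5.82427820e-03,  8.26062854e-01,  5.63547903e-01,
         7.65530916e+02],
       [ 0.00000000e+00
[... 925 characters left out ...]
 7.93072007e+01],
       [ 2.20074158e-03,  2.14114242e-01,  9.76806147e-01,
         9.95584533e+02],
       [ 0.00000000e+00,  0.00000000e+00,  0.00000000e+00,
         1.00000000e+00]])}
clamp [([532.0, -33.0, -3.0], 0.76)]
block [([532.0, 6.0, 50.0], 0.94)]
slat [([459.0, 395.0, -2.0], 0.71), ([492.0, 312.0, -2.0], 0.69), ([561.0, 382.0, -0.0], 0.67)]
jaw []
handle_back [([542.0, -146.0, 148.0], 0.74)]
pedal_pad [([550.0, -209.0, 73.0], 0.59)]
trigger_face [([538.0, -97.0, 146.0], 0.7)]
mug [([644.0, 275.0, -1.0], 0.73)]
trigger [([542.0, -103.0, 65.0], 0.61)]
box slat [([488.0, 305.0, 89.0], 0.96), ([458.0, 391.0, 83.0], 0.77), ([364.0, 330.0, 96.0], 0.68), ([556.0, 375.0, 82.0], 0.63)]
```

View pics/side0.png

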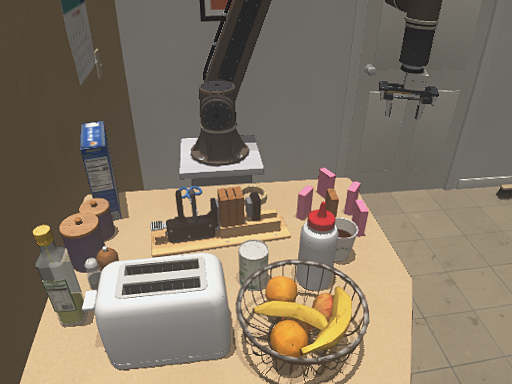

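View pics/top0.png

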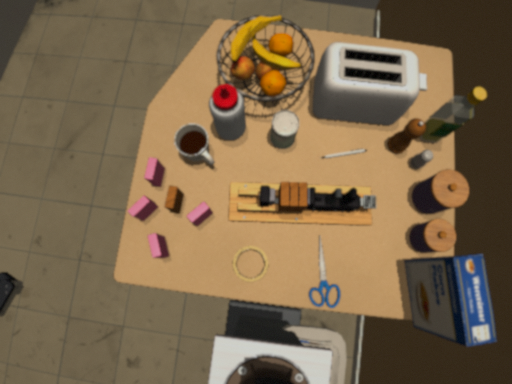

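Side: clamp at about (220,225), wooden slat at (332,198) among pink look-alikes. Top: clamp (302,200) with pedal at the right end (367,202), wooden slat (174,199), mug (195,145), pink slats at (154,171), (142,208), (200,213) and (158,245).

```bash
cat >> h.py <<'E'
def cloud(c):
    p,d=manip.read_camera(c);i=manip.camera_info(c)
    h,w=d.shape;f=h/2/np.tan(np.radians(i["fov_y"])/2)
    u,v=np.meshgrid(np.arange(w),np.arange(h))
    K=np.array([[f,0,i["cx"]],[0,f,i["cy"]],[0,0,1.]])
    n=cv2.undistortPoints(np.stack([u,v],-1).reshape(-1,1,2).astype(float),K,np.array([i["k1"],0,0,0.])).reshape(h,w,2)
    P=np.stack([n[...,0]*d,-n[...,1]*d,-d,np.ones_like(d)],-1)@i["T"].T
    P=P[...,:3];P[d==0]=np.nan
    return p,P
def rect(P,m):
    q=P[m];r=cv2.minAreaRect(q[:,:2].astype(np.float32));return np.round(r[0],1),np.round(r[1],1),round(r[2],1),np.round(np.median(q[:,2]),1),len(q)
def crop(p,P0,name,y0,y1,x0,x1,k):
    cv2.imwrite(name,cv2.resize(cv2.cvtColor(p[y0:y1,x0:x1],cv2.COLOR_RGB2BGR),None,fx=k,fy=k,interpolation=cv2.INTER_CUBIC))
E
python3 - <<'E'
from h import *
for c in("top","side"):
    p,P=cloud(c);H=cv2.cvtColor(p,cv2.COLOR_RGB2HSV)
    X,Y,Z=P[...,0],P[...,1],P[...,2]
    reg=lambda x0,x1,y0,y1,z0,z1:(X>x0)&(X<x1)&(Y>y0)&(Y<y1)&(Z>z0)&(Z<z1)
    brown=(H[...,0]<20)&(H[...,1]>90)
    print(c,"slat",rect(P,reg(440,580,290,440,86,105)&brown))
    print("all tops",rect(P,reg(440,530,340,440,86,105)))
    print("block",rect(P,reg(480,580,-50,60,138,158)))
    print("cradle",rect(P,reg(450,620,-260,240,8,30)&brown))
    print("handle",rect(P,reg(480,600,-180,-60,164,180)), "trig",rect(P,reg(480,600,-180,-60,150,166)))
    print("pedal",rect(P,reg(500,600,-240,-180,60,85)))
    print("jaw",rect(P,reg(480,600,60,120,100,140)))
    print("mug",rect(P,reg(580,720,200,340,85,105)))
    if c=="top": crop(p,P,"pics/t1.png",150,260,120,390,2.9)
    else: crop(p,P,"pics/s1.png",160,260,130,380,3.1)
E
```

```text
top slat (array([499.9, 355.7]), array([107.6, 133.2]), 79.1, np.float64(94.3), 232)
all tops (array([459.9, 395.9]), array([23.6, 58. ]), 53.9, np.float64(94.3), 197)
block (array([531.7,   5.5]), array([60.1, 66.4]), 6.1, np.float64(146.7), 662)
cradle (array([516.2,   5.6]), array([147. , 474.5]), 5.3, np.float64(11.8), 2406)
handle (array([ 545.1, -117.5]), array([24.4, 47.6]), 4.5, np.float64(168.5), 123) trig (array([ 543. , -116.8]), array([30.5, 50.6]), 12.1, np.float64(162.1), 58)
pedal (array([ 552.5, -201.1]), array([35.9, 44.6]), 6.6, np.float64(70.4), 203)
jaw (array([526.9,  75. ]), array([29.8, 44.8]), 89.8, np.float64(126.3), 203)
mug (array([667.6, 275.8]), array([107. , 123.9]), 64.6, np.float64(92.9), 213)
side slat (array([497.8, 316.9]), array([24.1, 62.4]), 88.3, np.float64(91.9), 102)
all tops (array([463.5, 398.3]), array([23.4, 59.8]), 50.7, np.float64(92.2), 89)
block (array([531.6,   5. ]), array([64.5, 65.4]), 6.1, np.float64(144.1), 321)
cradle (array([538.1, -28.2]), array([113.7, 402.7]), 5.0, np.float64(11.1), 965)
handle (array([ 545.8, -117.7]), array([24.2, 45.6]), 2.2, np.float64(166.7), 45) trig (array([ 547.4, -117.4]), array([23. , 50.9]), 12.7, np.float64(160.6), 77)
pedal (array([ 552.4, -200.6]), array([39.4, 39.1]), 2.1, np.float64(69.1), 122)
jaw (array([528.6,  75.3]), array([29.3, 44.2]), 88.2, np.float64(120.5), 151)
mug (array([659.7, 308.1]), array([55.3, 91.5]), 78.1, np.float64(90.3), 126)
```

View pics/t1.png

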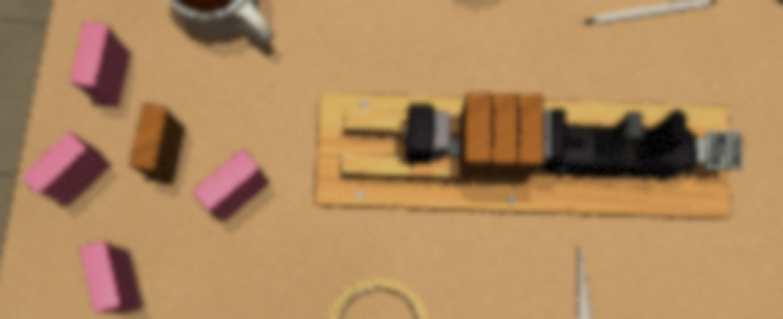

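View pics/s1.png

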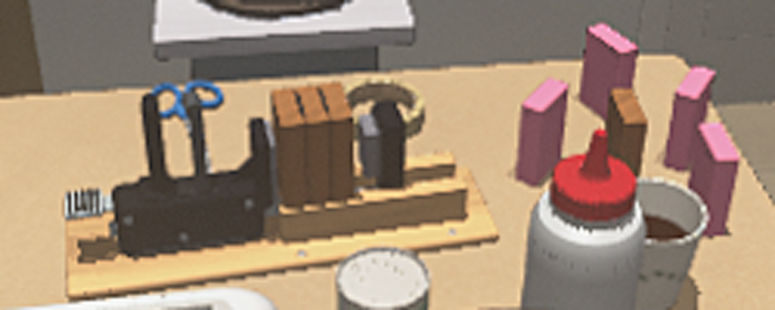

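```bash
cat >> h.py <<'E'
from scipy.spatial.transform import Rotation as R
def go(x,y,z,yaw=None):
    "total shift in tool axes to world target; yaw = world angle (deg) of tool x"
    s=manip.sense();M=R.from_quat(s["tool_rot"]);a=M.as_matrix()[:,0];now=np.degrees(np.arctan2(a[1],a[0]))
    print("shift",np.round(M.inv().apply(np.array([x,y,z])-s["tool_pos"]),1),"rz",None if yaw is None else round(-np.radians(yaw-now),3),"yaw",round(now,2),"tilt",np.round(M.apply([0,0,1]),3))
E
python3 -m inch '{"segments": [[0, 0, 0, 0, 0, 0.12, 0], [0, 0, 0, 0, 0, 0.24, 0], [0, 0, 0, 0, 0, 0.36, 0], [0, 0, 0, 0, 0, 0.48, 0], [0, 0, 0, 0, 0, 0.6, 0]]}' 20
python3 -m inch '{"segments": [[0, 0, 0, 0, 0, 0.12, 0], [0, 0, 0, 0, 0, 0.24, 0], [0, 0, 0, 0, 0, 0.36, 0], [0, 0, 0, 0, 0, 0.48, 0], [0, 0, 0, 0, 0, 0.508, 0]]}'
python3 - <<'E'
from h import *
p,P=cloud("top");H=cv2.cvtColor(p,cv2.COLOR_RGB2HSV)
X,Y,Z=P[...,0],P[...,1],P[...,2]
m=((X>300)&(X<620)&(Y>220)&(Y<440)&(Z>85)&(Z<102)).astype(np.uint8)
n,L=cv2.connectedComponents(m)
for k in range(1,n):
    if (L==k).sum()>60: print(rect(P,L==k),np.median(H[L==k],0))
go(552,-210,150,-84.5)
E
```

```text
time: 1.62
tool_pos: [242.7, 629.8, 226.5]
tool_rot: [0.884, -0.468, 0.0, 0.0]
ft_force: [-0.8, 0.1, -1.0]
grip_width: 59.7
grasp_force: 0.0
time: 2.03
tool_pos: [242.7, 629.8, 226.6]
tool_rot: [0.737, -0.675, -0.0, 0.0]
ft_force: [-0.3, 0.4, -0.4]
grip_width: 26.3
grasp_force: 0.0
(array([563.2, 384.6]), array([25.4, 59.1]), 86.2, np.float64(94.6), 219) [172. 107. 207.]
(array([494.5, 316.2]), array([21.7, 60.4]), 86.9, np.float64(94.4), 201) [ 14. 189. 154.]
(array([459.8, 395.8]), array([24.4, 58. ]), 54.9, np.float64(94.3), 223) [172. 106. 208.]
(array([464.4, 241.5]), array([24.5, 59.5]), 48.0, np.float64(94.5), 216) [172.  97. 211.]
(array([365.8, 337.3]), array([57.9, 24.8]), 24.9, np.float64(94.1), 229) [172. 102. 210.]
shift [ 864.3 -232.3   76.6] rz -0.006 yaw -84.83 tilt [-0.  0. -1.]
```

```bash
for i in 1 2 3 4; do :; done
python3 -m inch '{"segments": [[40, -10.8, 0, 0, 0, 0, 0], [80, -21.6, 0, 0, 0, 0, 0], [120, -32.4, 0, 0, 0, 0, 0], [160, -43.2, 0, 0, 0, 0, 0], [200, -54, 0, 0, 0, 0, 0]]}' >/dev/null
python3 -m inch '{"segments": [[40, -10.8, 0, 0, 0, 0, 0], [80, -21.6, 0, 0, 0, 0, 0], [120, -32.4, 0, 0, 0, 0, 0], [160, -43.2, 0, 0, 0, 0, 0], [200, -54, 0, 0, 0, 0, 0]]}' >/dev/null
python3 -m inch '{"segments": [[40, -10.8, 0, 0, 0, 0, 0], [80, -21.6, 0, 0, 0, 0, 0], [120, -32.4, 0, 0, 0, 0, 0], [160, -43.2, 0, 0, 0, 0, 0], [200, -54, 0, 0, 0, 0, 0]]}' >/dev/null
python3 -m inch '{"segments": [[40, -10.8, 0, 0, 0, 0, 0], [80, -21.6, 0, 0, 0, 0, 0], [120, -32.4, 0, 0, 0, 0, 0], [160, -43.2, 0, 0, 0, 0, 0], [200, -54, 0, 0, 0, 0, 0]]}'
python3 - <<'E'
from h import *
go(552,-210,120,-84.5)
E
```

```text
time: 3.75
tool_pos: [534.0, -148.3, 226.9]
tool_rot: [0.74, -0.672, 0.0, -0.0]
ft_force: [1.1, 1.0, 0.1]
grip_width: 0.5
grasp_force: 0.0
shift [ 63.1 -11.8 106.9] rz 0.0 yaw -84.48 tilt [ 0.001  0.    -1.   ]
```

```bash
python3 -m inch '{"segments": [[32, -6, 0, 0, 0, 0, 0], [63, -12, 0, 0, 0, 0, 0], [63, -12, 40, 0, 0, 0, 0], [63, -12, 80, 0, 0, 0, 0], [63, -12, 107, 0, 0, 0, 0]]}' >/dev/null
python3 -m inch '{"segments": [[0, 0, 35, 0, 0, 0, 0], [0, 0, 48, 0, 0, 0, 0], [0, 0, 54, 0, 0, 0, 0], [0, 0, 58, 0, 0, 0, 0], [0, 0, 60, 0, 0, 0, 0]]}'
python3 -m inch '{"segments": [[0, 0, 0, 0, 0, 0, 0], [0, 0, 1, 0, 0, 0, 0], [0, 0, 1, 0, 0, 0, 0], [0, 0, 1, 0, 0, 0, 0], [0, 0, 1, 0, 0, 0, 0]]}'
python3 - <<'E'
from h import *
p,P=cloud("top");X,Y,Z=P[...,0],P[...,1],P[...,2]
print(rect(P,(X>480)&(X<600)&(Y>55)&(Y<150)&(Z>100)&(Z<140)))
E
```

```text
time: 4.58
tool_pos: [550.0, -207.9, 60.7]
tool_rot: [0.74, -0.672, -0.001, 0.001]
ft_force: [-12.6, 4.6, 26.4]
grip_width: 0.8
grasp_force: 12.7
time: 5.0
tool_pos: [549.9, -207.9, 61.0]
tool_rot: [0.74, -0.672, -0.001, 0.001]
ft_force: [-11.5, 2.7, 18.7]
grip_width: 0.1
grasp_force: 9.5
(array([523.1, 108.2]), array([42.6, 38.1]), 7.5, np.float64(125.7), 259)
```

```bash
python3 -m inch '{"segments": [[0, 0, 1, 0, 0, 0, 0], [0, 0, 1, 0, 0, 0, 0], [0, 0, 1, 0, 0, 0, 0]]}'
python3 - <<'E'
from h import *
p,P=cloud("top");X,Y,Z=P[...,0],P[...,1],P[...,2]
print(rect(P,(X>480)&(X<600)&(Y>55)&(Y<150)&(Z>100)&(Z<140)))
u=np.array([-np.sin(.096),np.cos(.096)]);o=np.array([533,-32.5])
m=(X>480)&(X<600)&(Y>55)&(Y<150)&(Z>100)&(Z<140);q=(P[m][:,:2]-o)@u
print(np.percentile(q,[1,5,50,95,99]))
m=(X>480)&(X<600)&(Y>-50)&(Y<60)&(Z>138)&(Z<160);q=(P[m][:,:2]-o)@u
print(np.percentile(q,[1,99]))
print([(l,[(np.round(r["position"]).tolist(),round(r["p"],2)) for r in manip.landmark_of("top",l)][:2]) for l in("jaw","block","clamp","pedal_pad")])
go(494,316,226,-93)
E
```

```text
time: 5.3
tool_pos: [550.0, -207.9, 60.7]
tool_rot: [0.74, -0.672, -0.0, 0.001]
ft_force: [-13.3, 3.3, 25.4]
grip_width: 0.6
grasp_force: 12.5
(array([523.2, 108.2]), array([42.7, 38.1]), 7.4, np.float64(125.6), 260)
[121.81611465 123.92954425 141.94052304 157.27261041 159.60030965]
[27.13875596 71.15426612]
[('jaw', [([523.0, 99.0, 55.0], 0.58)]), ('block', [([535.0, 3.0, 52.0], 0.72)]), ('clamp', []), ('pedal_pad', [])]
shift [-526.8    5.4 -165.5] rz 0.149 yaw -84.46 tilt [-0.002 -0.001 -1.   ]
```

```bash
python3 -m inch '{"segments": [[0, 0, -40, 0, 0, 0, 0], [0, 0, -80, 0, 0, 0, 0], [0, 0, -120, 0, 0, 0, 0], [0, 0, -160, 0, 0, 0, 0], [-40, 0, -165, 0, 0, 0, 88]]}' 15 >/dev/null
python3 -m inch '{"segments": [[-40, 0, 0, 0, 0, 0, 88], [-80, 0, 0, 0, 0, 0, 88], [-120, 0, 0, 0, 0, 0, 88], [-160, 0, 0, 0, 0, 0, 88], [-200, 0, 0, 0, 0, 0, 88]]}' >/dev/null
python3 -m inch '{"segments": [[-40, 0, 0, 0, 0, 0, 88], [-80, 0, 0, 0, 0, 0, 88], [-120, 0, 0, 0, 0, 0, 88], [-160, 0, 0, 0, 0, 0, 88], [-200, 0, 0, 0, 0, 0, 88]]}' >/dev/null
python3 -m inch '{"segments": [[-40, 0, 0, 0, 0, 0.07, 88], [-80, 5, 0, 0, 0, 0.149, 88], [-86, 5, 0, 0, 0, 0.149, 88], [-86, 5, 0, 0, 0, 0.149, 88]]}'
python3 - <<'E'
from h import *
go(494,316,61,-93)
p,P=cloud("top");crop(p,P,"pics/t2.png",140,280,100,260,5)
E
```

```text
time: 7.13
tool_pos: [496.2, 318.3, 223.1]
tool_rot: [-0.689, 0.724, 0.0, 0.0]
ft_force: [-0.5, 0.4, -0.5]
grip_width: 87.1
grasp_force: 0.0
shift [  2.6   2.1 162.1] rz 0.003 yaw -92.85 tilt [ 0.001  0.001 -1.   ]
```

View pics/t2.png

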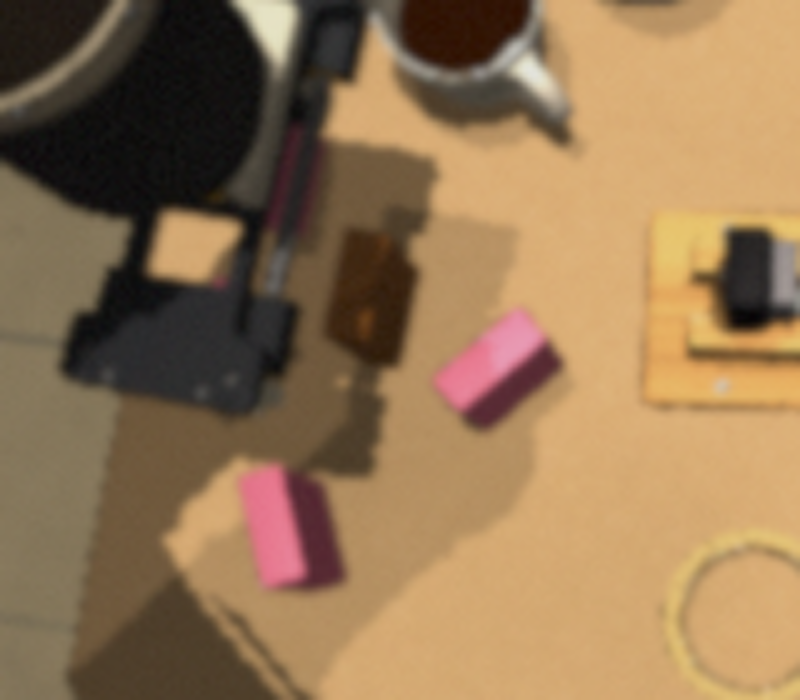

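Gripper straddles the wooden slat (about (370,295) in the crop); pink slats and mug are clear of the fingers' path.

```bash
python3 -m inch '{"segments": [[2.5, 2, 40, 0, 0, 0, 88], [2.5, 2, 80, 0, 0, 0, 88], [2.5, 2, 120, 0, 0, 0, 88], [2.5, 2, 150, 0, 0, 0, 88], [2.5, 2, 170, 0, 0, 0, 88]]}' 15
python3 -m inch '{"segments": [[0, 0, 0, 0, 0, 0, 40], [0, 0, 0, 0, 0, 0, 40], [0, 0, 0, 0, 0, 0, 40], [0, 0, 0, 0, 0, 0, 40], [0, 0, 0, 0, 0, 0, 40]]}' 15
python3 -m inch '{"segments": [[0, 0, 0, 0, 0, 0, 40], [0, 0, -5, 0, 0, 0, 40], [0, 0, -25, 0, 0, 0, 40]]}' 15
python3 - <<'E'
from h import *
p,P=cloud("side");crop(p,P,"pics/s2.png",140,270,270,400,4.5)
E
```

```text
time: 7.6
tool_pos: [493.7, 310.6, 50.1]
tool_rot: [-0.688, 0.726, 0.0, -0.001]
ft_force: [0.0, 0.7, -0.3]
grip_width: 87.7
grasp_force: 0.0
time: 8.02
tool_pos: [495.3, 313.8, 54.5]
tool_rot: [-0.688, 0.726, 0.0, 0.002]
ft_force: [-0.8, 0.2, 3.9]
grip_width: 60.1
grasp_force: 10.0
time: 8.27
tool_pos: [493.0, 311.8, 75.8]
tool_rot: [-0.688, 0.726, 0.0, -0.002]
ft_force: [-0.5, 0.1, -2.3]
grip_width: 60.1
grasp_force: 15.0
```

View pics/s2.png

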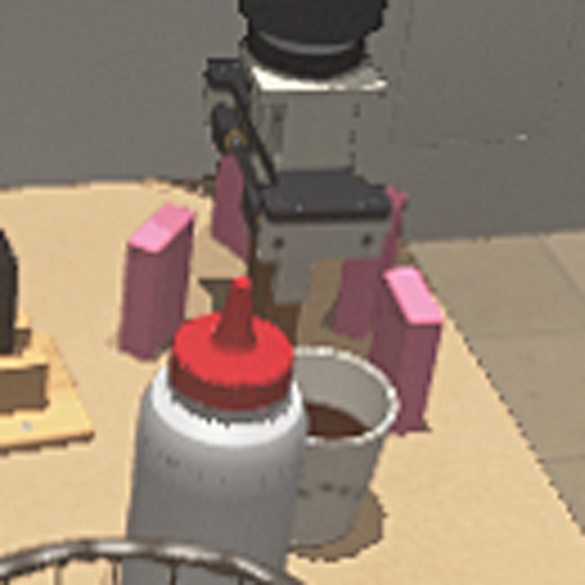

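Slat held (60.1 mm opening, lifted beneath the gripper at about (275,300)). Lift and carry it over the gap.

```bash
python3 -m inch '{"segments": [[0, 0, -35, 0, 0, 0, 40], [0, 0, -75, 0, 0, 0, 40], [0, 0, -115, 0, 0, 0, 40], [0, 0, -150, 0, 0, 0, 40], [0, 0, -150, 0, 0, -0.12, 40]]}' >/dev/null
python3 -m inch '{"segments": [[0, 0, 0, 0, 0, -0.026, 40], [0, 0, 0, 0, 0, -0.026, 40]]}'
python3 - <<'E'
from h import *
go(526.4,59.2,225,-84.4)
E
```

```text
time: 8.9
tool_pos: [494.5, 313.3, 228.9]
tool_rot: [0.739, -0.673, -0.0, -0.001]
ft_force: [-0.1, -0.6, -2.2]
grip_width: 59.9
grasp_force: 15.0
shift [256.   -8.1   3.5] rz -0.004 yaw -84.65 tilt [ 0.001  0.002 -1.   ]
```

```bash
python3 -m inch '{"segments": [[35, -1, 0, 0, 0, -0.004, 40], [70, -2, 0, 0, 0, -0.004, 40], [105, -3, 0, 0, 0, -0.004, 40], [140, -5, 0, 0, 0, -0.004, 40], [175, -6, 0, 0, 0, -0.004, 40]]}' >/dev/null
python3 -m inch '{"segments": [[35, -1, 0, 0, 0, 0, 40], [65, -2, 0, 0, 0, 0, 40], [78, -2, 0, 0, 0, 0, 40], [81, -2, 0, 0, 0, 0, 40], [81, -2, 0, 0, 0, 0, 40]]}'
python3 - <<'E'
from h import *
go(526.4,59.2,108,-84.4)
p,P=cloud("top");crop(p,P,"pics/t3.png",150,260,200,350,5)
p,P=cloud("side");crop(p,P,"pics/s3.png",130,260,140,310,4.5)
E
```

```text
time: 9.73
tool_pos: [526.2, 58.2, 227.4]
tool_rot: [0.739, -0.673, -0.0, 0.0]
ft_force: [0.5, 0.7, -1.1]
grip_width: 60.2
grasp_force: 15.0
shift [ -1.   -0.3 119.4] rz -0.004 yaw -84.66 tilt [-0. -0. -1.]
```

View pics/s3.png

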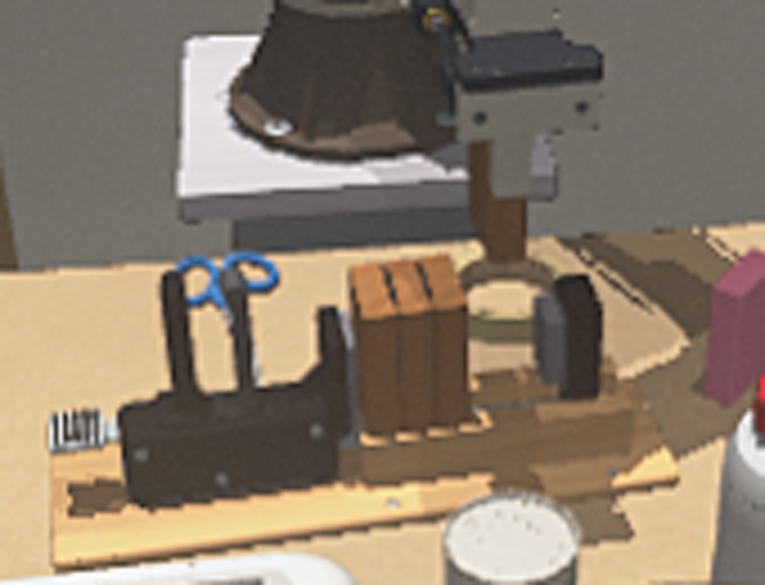

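The jaw is fully open, and the slat hangs above the gap but looks a few mm toward the block in the fingers (slat 472–525, finger 490–525). I'll measure it.

Run:
```python
from h import *
p,P=cloud("side");H=cv2.cvtColor(p,cv2.COLOR_RGB2HSV);X,Y,Z=P[...,0],P[...,1],P[...,2]
b=(H[...,0]<20)&(H[...,1]>90)
u=np.array([-np.sin(.0977),np.cos(.0977)]);v=np.array([u[1],-u[0]]);c=np.array([531.7,5.5])
for n,m in(("slat",b&(X>470)&(X<600)&(Y>20)&(Y<100)&(Z>180)&(Z<205)),("block+x",b&(X>470)&(X<600)&(Y>-60)&(Y<50)&(Z>75)&(Z<135)),("pad/jaw",(X>470)&(X<600)&(Y>55)&(Y<150)&(Z>90)&(Z<120))):
    q=P[m][:,:2]-c;a=q@u;w=q@v
    print(n,m.sum(),"along",np.round(np.percentile(a,[2,50,98]),1),"across",np.round(np.percentile(w,[5,50,95]),1))
m=b&(X>470)&(X<600)&(Y>20)&(Y<100)&(Z>100);print("slat z",np.percentile(Z[m],[0,1,2,5,50]))
t=manip.sense()["tool_pos"][:2]-c;print("tcp",t@u,t@v)
```

```text
slat 94 along [44.6 52.7 67.1] across [-7.6 29.7 32.4]
block+x 433 along [-32.8  -3.1  31.2] across [21.2 28.2 31. ]
pad/jaw 162 along [ 83.1  96.2 119.8] across [-10.7  18.6  24.1]
slat z [100.12853734 102.37611356 103.77263268 109.11005582 179.46952781]
tcp 54.56450569406198 -0.05282119802215252
```

```bash
python3 -m inch '{"segments": [[-3, 0, 30, 0, 0, 0, 40], [-3, 0, 60, 0, 0, 0, 40], [-3, 0, 90, 0, 0, 0, 40], [-3, 0, 110, 0, 0, 0, 40], [-3, 0, 116, 0, 0, 0, 40]]}' 
python3 -m inch '{"segments": [[0, 0, 1, 0, 0, 0, 40], [0, 0, 3, 0, 0, 0, 40], [0, 0, 3, 0, 0, 0, 40], [0, 0, 3, 0, 0, 0, 40]]}'
python3 - <<'E'
from h import *
go(526.4,59.2,106,-84.4)
E
```

```text
time: 10.3
tool_pos: [523.9, 62.3, 108.1]
tool_rot: [0.74, -0.672, -0.001, 0.002]
ft_force: [-0.3, -0.1, -0.1]
grip_width: 59.9
grasp_force: 15.0
time: 10.63
tool_pos: [527.0, 62.5, 109.9]
tool_rot: [0.74, -0.672, 0.001, -0.001]
ft_force: [-0.2, -1.1, -0.7]
grip_width: 59.8
grasp_force: 15.0
shift [3.2 0.9 3.9] rz -0.001 yaw -84.48 tilt [ 0.002  0.001 -1.   ]
```

Not touching yet; lower further in small steps.

```bash
python3 -m inch '{"segments": [[0, 0, 1, 0, 0, 0, 40], [0, 0, 2, 0, 0, 0, 40], [0, 0, 3, 0, 0, 0, 40], [0, 0, 3, 0, 0, 0, 40]]}' 
python3 -m inch '{"segments": [[0, 0, 1, 0, 0, 0, 40], [0, 0, 1, 0, 0, 0, 40], [0, 0, 1, 0, 0, 0, 40]]}'
```

```text
time: 10.97
tool_pos: [526.4, 62.0, 106.5]
tool_rot: [0.74, -0.672, 0.0, -0.0]
ft_force: [-2.2, 0.4, 5.2]
grip_width: 60.1
grasp_force: 15.0
time: 11.22
tool_pos: [526.4, 61.9, 106.4]
tool_rot: [0.74, -0.672, 0.0, -0.0]
ft_force: [-5.2, -0.3, 13.8]
grip_width: 60.0
grasp_force: 15.0
```

```bash
python3 -m inch '{"segments": [[0, 0, -1, 0, 0, 0, 60], [0, 0, -1, 0, 0, 0, 64], [0, 0, -1, 0, 0, 0, 72], [0, 0, -1, 0, 0, 0, 82], [0, 0, -1, 0, 0, 0, 88]]}' >/dev/null
python3 -m inch '{"segments": [[0, 0, 0, 0, 0, 0, 88], [0, 0, 0, 0, 0, 0, 88], [0, 0, 0, 0, 0, 0, 88], [0, 0, -10, 0, 0, 0, 88], [0, 0, -25, 0, 0, 0, 88]]}' 
python3 -m inch '{"segments": [[0, 0, -35, 0, 0, 0, 88], [0, 0, -75, 0, 0, 0, 88], [0, 0, -105, 0, 0, 0, 88], [40, 0, -115, 0, 0, 0, 88], [80, 0, -115, 0, 0, 0, 88]]}'
python3 - <<'E'
from h import *
p,P=cloud("side");crop(p,P,"pics/s4.png",130,260,140,310,4.5)
H=cv2.cvtColor(p,cv2.COLOR_RGB2HSV);X,Y,Z=P[...,0],P[...,1],P[...,2]
for l in("handle_back","trigger_face","slat","jaw"):
    for c in ("side",):print(l,[(np.round(r["position"]).tolist(),round(r["p"],2)) for r in manip.landmark_of(c,l)][:2])
m=(X>490)&(X<600)&(Y>-180)&(Y<-60)&(Z>130)
u=np.array([-np.sin(.0977),np.cos(.0977)]);v=np.array([u[1],-u[0]]);c=np.array([531.7,5.5])
q=P[m];a=(q[:,:2]-c)@u;w=(q[:,:2]-c)@v;print(np.histogram(a,bins=np.arange(-160,-70,4)),np.percentile(w,[3,97]))
E
```

```text
time: 12.05
tool_pos: [525.1, 61.5, 130.0]
tool_rot: [0.74, -0.672, -0.001, 0.001]
ft_force: [-0.5, 1.3, -0.0]
grip_width: 87.3
grasp_force: 0.0
time: 12.47
tool_pos: [535.7, -16.9, 250.6]
tool_rot: [0.742, -0.671, 0.002, -0.003]
ft_force: [0.2, -0.7, -0.8]
grip_width: 87.4
grasp_force: 0.0
handle_back [([548.0, -143.0, 143.0], 0.9)]
trigger_face [([537.0, -93.0, 145.0], 0.53)]
slat [([360.0, 330.0, -4.0], 0.94), ([466.0, 237.0, -3.0], 0.75)]
jaw [([526.0, 100.0, 53.0], 0.65)]
(array([ 0,  0,  5, 26, 24, 26, 18,  0,  0,  0,  0,  8, 23, 23, 20,  3,  0,
        0,  0,  0,  0,  0]), array([-160, -156, -152, -148, -144, -140, -136, -132, -128, -124, -120,
       -116, -112, -108, -104, -100,  -96,  -92,  -88,  -84,  -80,  -76,
        -72])) [-6.8191857  15.45182347]
```

View pics/s4.png

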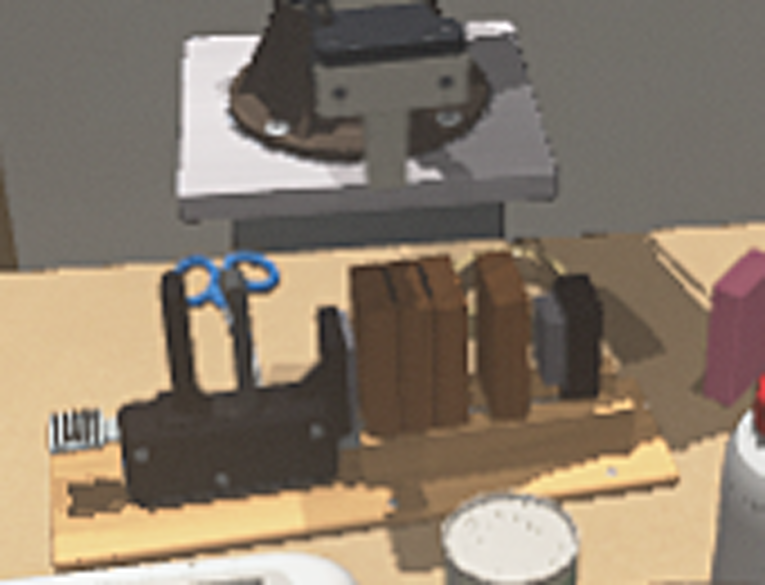

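The slat stands upright on the rails between block and jaw (about (505,335)), aligned with the block. Now turn the gripper and go over trigger and handle.

```bash
python3 -m inch '{"segments": [[30, 0, 0, 0, 0, -0.12, 88], [60, 0, 0, 0, 0, -0.24, 88], [90, 0, 0, 0, 0, -0.36, 88], [110, 0, 0, 0, 0, -0.48, 88], [110, 0, 0, 0, 0, -0.6, 88]]}' >/dev/null
python3 -m inch '{"segments": [[0, 0, 0, 0, 0, -0.12, 88], [0, 0, 0, 0, 0, -0.24, 88], [0, 0, 0, 0, 0, -0.36, 88], [0, 0, 0, 0, 0, -0.48, 88], [0, 0, 0, 0, 0, -0.6, 88]]}' >/dev/null
python3 -m inch '{"segments": [[0, 0, 0, 0, 0, -0.12, 88], [0, 0, 0, 0, 0, -0.24, 88], [0, 0, 0, 0, 0, -0.365, 88], [0, 0, 0, 0, 0, -0.365, 88]]}'
python3 - <<'E'
from h import *
print(manip.sense()["joints"]);go(544.8,-127.9,126,5.6)
p,P=cloud("top")
X,Y,Z=P[...,0],P[...,1],P[...,2]
m=(X>480)&(X<590)&(Y>-30)&(Y<150)&(Z>138)&(Z<155)
n,L=cv2.connectedComponents(m.astype(np.uint8))
for k in range(1,n):
    if (L==k).sum()>60: print(rect(P,L==k))
E
```

```text
time: 13.88
tool_pos: [544.4, -126.0, 245.5]
tool_rot: [0.999, 0.049, -0.0, -0.0]
ft_force: [0.5, -0.1, 0.2]
grip_width: 88.2
grasp_force: 0.0
[ 1.22924430e-01  1.56142885e-01 -2.18242924e-01 -6.55274618e-05
 -1.19689238e+00  1.54558287e+00]
shift [  0.3   2.  119.5] rz -0.0 yaw 5.6 tilt [-0.  0. -1.]
```

```bash
python3 -m inch '{"segments": [[0, 2, 20, 0, 0, 0, 88], [0, 2, 45, 0, 0, 0, 88], [0, 2, 70, 0, 0, 0, 88], [0, 2, 95, 0, 0, 0, 88], [0, 2, 119, 0, 0, 0, 88]]}'
python3 - <<'E'
from h import *
p,P=cloud("side");crop(p,P,"pics/s5.png",130,260,140,310,4.5)
u=np.array([-np.sin(.0977),np.cos(.0977)]);v=np.array([u[1],-u[0]]);c=np.array([531.7,5.5])
t=manip.sense();print(t["tool_pos"],(t["tool_pos"][:2]-c)@u,t["ft_force"])
E
```

```text
time: 14.35
tool_pos: [544.4, -128.5, 125.5]
tool_rot: [0.999, 0.043, 0.0, -0.0]
ft_force: [0.7, 0.1, 0.9]
grip_width: 87.6
grasp_force: 0.0
[ 541.53186072 -128.28720956  120.58973098] -134.10824381367192 [-2.97251872  0.32373887 -5.33543307]
```

View pics/s5.png

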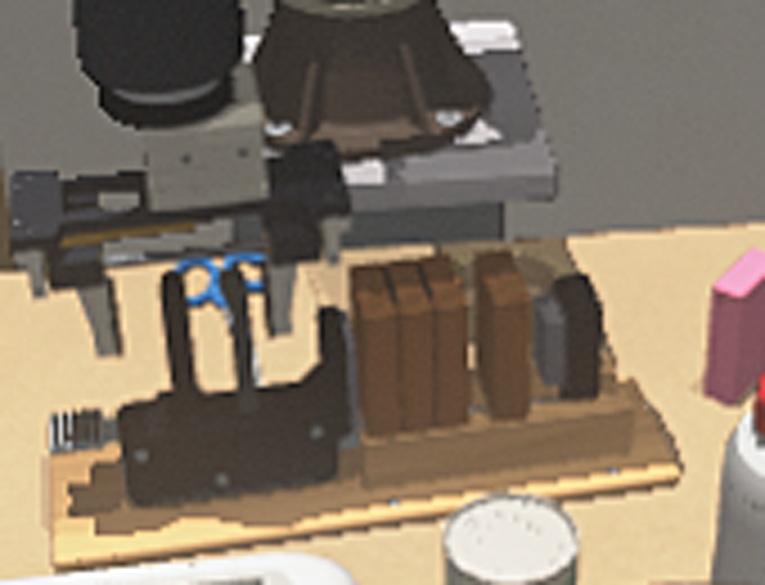

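Fingers straddle handle (175,330) and trigger (240,330). First squeeze and release.

```bash
python3 -m inch '{"segments": [[0, 0, 0, 0, 0, 0, 20], [0, 0, 0, 0, 0, 0, 20], [0, 0, 0, 0, 0, 0, 20], [0, 0, 0, 0, 0, 0, 20], [0, 0, 0, 0, 0, 0, 20]]}' 22
python3 -m inch '{"segments": [[0, 0, 0, 0, 0, 0, 20], [0, 0, 0, 0, 0, 0, 20], [0, 0, 0, 0, 0, 0, 20], [0, 0, 0, 0, 0, 0, 20], [0, 0, 0, 0, 0, 0, 20]]}'
cat >> h.py <<'E'
def st():
    p,P=cloud("side");H=cv2.cvtColor(p,cv2.COLOR_RGB2HSV);X,Y,Z=P[...,0],P[...,1],P[...,2]
    u=np.array([-np.sin(.0977),np.cos(.0977)]);v=np.array([u[1],-u[0]]);c=np.array([531.7,5.5])
    a=(P[...,:2]-c)@u;w=(P[...,:2]-c)@v
    b=(H[...,0]<20)&(H[...,1]>90)
    # +x faces: along-bar extents, relative to clamp origin (block centre about 38)
    j=~b&(a>45)&(a<140)&(w>5)&(w<40)&(Z>85)&(Z<120)
    s=b&(a>-50)&(a<85)&(w>24)&(w<36)&(Z>95)&(Z<140)
    t=(a>-160)&(a<-70)&(Z>130)&(Z<160)&(w<25)&(w>-25)
    print("jaw+pad",np.round(np.percentile(a[j]+38,[1,5,50,95,99]),1),"wood",np.round(np.percentile(a[s]+38,[1,99]),1),
      "hist wood",np.histogram(a[s]+38,np.arange(0,124,4))[0])
E
python3 -c "
from h import *
st()"
```

```text
time: 14.82
tool_pos: [545.6, -127.8, 128.3]
tool_rot: [0.999, 0.045, 0.002, -0.001]
ft_force: [-3.6, 16.0, 9.1]
grip_width: 59.8
grasp_force: 8.6
time: 15.23
tool_pos: [545.7, -127.5, 128.0]
tool_rot: [0.999, 0.045, 0.002, -0.001]
ft_force: [2.2, -0.7, 1.6]
grip_width: 36.7
grasp_force: 21.8
jaw+pad [108.9 114.2 128.2 145.1 146.4] wood [  6.  108.7] hist wood [ 0 16 16 20 18 22 16 14 24 16 25 15 19 18 14 23 13 13  0  0  0 14 24 14
 22 17 13 10  0  0]
```

```bash
python3 -m inch '{"segments": [[0, 0, 0, 0, 0, 0, 20], [0, 0, 0, 0, 0, 0, 20], [0, 0, 0, 0, 0, 0, 70], [0, 0, 0, 0, 0, 0, 70], [0, 0, 0, 0, 0, 0, 70]]}' 22
python3 -m inch '{"segments": [[0, 0, 0, 0, 0, 0, 70], [0, 0, 0, 0, 0, 0, 70], [0, 0, 0, 0, 0, 0, 70]]}'
python3 -c "
from h import *
st()"
```

```text
time: 15.7
tool_pos: [545.5, -128.7, 128.1]
tool_rot: [0.999, 0.045, 0.001, -0.0]
ft_force: [-0.7, 8.5, 1.5]
grip_width: 51.1
grasp_force: 3.0
time: 15.95
tool_pos: [545.0, -128.9, 127.2]
tool_rot: [0.999, 0.045, 0.001, -0.0]
ft_force: [-1.3, 7.9, 3.8]
grip_width: 68.2
grasp_force: 3.5
jaw+pad [114.5 115.3 129.5 148.7 149.7] wood [  5.8 109. ] hist wood [ 0 18 16 22 16 20 21 14 25 13 24 16 16 23 12 26 13 13  0  0  0 16 23 13
 22 20 13 14  0  0]
```

```bash
python3 -m inch '{"segments": [[0, 0, 0, 0, 0, 0, 88], [0, 0, 0, 0, 0, 0, 88], [0, 0, 0, 0, 0, 0, 88], [0, 0, 0, 0, 0, 0, 88]]}'
python3 -c "
from h import *
st()"
```

```text
time: 16.33
tool_pos: [544.1, -129.6, 126.3]
tool_rot: [0.999, 0.045, -0.0, 0.0]
ft_force: [-0.4, -0.9, 0.2]
grip_width: 86.2
grasp_force: 0.0
jaw+pad [108.9 115.  129.  148.6 149.5] wood [  5.8 108.7] hist wood [ 0 17 15 25 14 20 19 15 24 13 23 16 20 21 12 25 13 13  0  0  0 14 26 13
 24 18 13 11  0  0]
```

```bash
python3 -m inch '{"segments": [[0, 0, 0, 0, 0, 0, 20], [0, 0, 0, 0, 0, 0, 20], [0, 0, 0, 0, 0, 0, 20], [0, 0, 0, 0, 0, 0, 20], [0, 0, 0, 0, 0, 0, 20]]}' 22 >/dev/null
python3 -m inch '{"segments": [[0, 0, 0, 0, 0, 0, 20], [0, 0, 0, 0, 0, 0, 20], [0, 0, 0, 0, 0, 0, 20], [0, 0, 0, 0, 0, 0, 20], [0, 0, 0, 0, 0, 0, 20]]}'
python3 -m inch '{"segments": [[0, 0, 0, 0, 0, 0, 20], [0, 0, 0, 0, 0, 0, 20], [0, 0, 0, 0, 0, 0, 20]]}'
python3 -c "
from h import *
st()"
python3 -m inch '{"segments": [[0, 0, 0, 0, 0, 0, 88], [0, 0, 0, 0, 0, 0, 88], [0, 0, 0, 0, 0, 0, 88], [0, 0, 0, 0, 0, 0, 88], [0, 0, 0, 0, 0, 0, 88]]}' >/dev/null
python3 -m inch '{"segments": [[0, 0, 0, 0, 0, 0, 88], [0, 0, 0, 0, 0, 0, 88], [0, 0, 0, 0, 0, 0, 88], [0, 0, 0, 0, 0, 0, 88]]}'
python3 -c "
from h import *
st()"
```

```text
time: 17.22
tool_pos: [544.4, -127.6, 126.3]
tool_rot: [0.999, 0.045, 0.0, -0.001]
ft_force: [-1.5, 9.9, 1.0]
grip_width: 36.8
grasp_force: 21.3
time: 17.47
tool_pos: [544.4, -127.6, 126.3]
tool_rot: [0.999, 0.045, 0.0, -0.001]
ft_force: [-2.3, 8.7, 1.7]
grip_width: 36.6
grasp_force: 21.3
jaw+pad [106.  106.6 119.9 137.2 137.7] wood [  5.5 100.2] hist wood [ 0 19 15 22 19 17 22 14 26 13 21 18 15 25 13 26 13 14  0 17 22 14 26 13
 17  9  0  0  0  0]
time: 18.27
tool_pos: [544.4, -129.4, 126.6]
tool_rot: [0.999, 0.045, -0.0, 0.0]
ft_force: [0.2, -0.1, 0.1]
grip_width: 86.7
grasp_force: 0.0
jaw+pad [105.8 106.4 119.9 137.2 137.6] wood [  5.4 100.2] hist wood [ 0 17 16 24 14 19 22 17 20 17 21 18 20 21 15 25 13 13  0 19 21 14 26 13
 20  6  0  0  0  0]
```

```bash
python3 -m inch '{"segments": [[0, 0, 0, 0, 0, 0, 20], [0, 0, 0, 0, 0, 0, 20], [0, 0, 0, 0, 0, 0, 20], [0, 0, 0, 0, 0, 0, 20], [0, 0, 0, 0, 0, 0, 20]]}' 18 >/dev/null
python3 -m inch '{"segments": [[0, 0, 0, 0, 0, 0, 20], [0, 0, 0, 0, 0, 0, 20], [0, 0, 0, 0, 0, 0, 20], [0, 0, 0, 0, 0, 0, 20], [0, 0, 0, 0, 0, 0, 20]]}'
python3 -m inch '{"segments": [[0, 0, 0, 0, 0, 0, 20], [0, 0, 0, 0, 0, 0, 20], [0, 0, 0, 0, 0, 0, 20]]}'
python3 -c "
from h import *
st()"
```

```text
time: 19.15
tool_pos: [544.4, -127.6, 126.4]
tool_rot: [0.999, 0.045, 0.0, -0.001]
ft_force: [-1.0, 9.4, 1.4]
grip_width: 36.9
grasp_force: 17.3
time: 19.4
tool_pos: [544.4, -127.6, 126.4]
tool_rot: [0.999, 0.045, 0.0, -0.001]
ft_force: [-0.5, 9.5, 1.3]
grip_width: 36.7
grasp_force: 17.3
jaw+pad [ 94.2  94.9 108.9 126.4 129.5] wood [ 2.8 88.7] hist wood [ 9 22 17 19 20 18 23 15 23 13 21 18 17 22 13 26 14 25 13 17 23 12 13  0
  0  0  0  0  0  0]
```

```bash
python3 -m inch '{"segments": [[0, 0, 0, 0, 0, 0, 88], [0, 0, 0, 0, 0, 0, 88], [0, 0, 0, 0, 0, 0, 88], [0, 0, 0, 0, 0, 0, 88], [0, 0, 0, 0, 0, 0, 88]]}' >/dev/null
python3 -m inch '{"segments": [[0, -2, 0, 0, 0, 0, 88], [0, -2, 0, 0, 0, 0, 88], [0, -2, 0, 0, 0, 0, 88], [0, -2, 0, 0, 0, 0, 88]]}'
python3 -c "
from h import *
st()"
python3 -m inch '{"segments": [[0, 0, 0, 0, 0, 0, 30], [0, 0, 0, 0, 0, 0, 30], [0, 0, 0, 0, 0, 0, 30], [0, 0, 0, 0, 0, 0, 30], [0, 0, 0, 0, 0, 0, 30]]}' 11 >/dev/null
python3 -m inch '{"segments": [[0, 0, 0, 0, 0, 0, 30], [0, 0, 0, 0, 0, 0, 30], [0, 0, 0, 0, 0, 0, 30], [0, 0, 0, 0, 0, 0, 30]]}'
python3 -m inch '{"segments": [[0, 0, 0, 0, 0, 0, 30], [0, 0, 0, 0, 0, 0, 30], [0, 0, 0, 0, 0, 0, 30], [0, 0, 0, 0, 0, 0, 30]]}' 15
python3 -c "
from h import *
st()"
```

```text
time: 20.2
tool_pos: [544.3, -127.4, 126.6]
tool_rot: [0.999, 0.045, -0.0, 0.0]
ft_force: [-0.6, -0.8, -0.3]
grip_width: 86.8
grasp_force: 0.0
jaw+pad [ 94.3  95.1 110.5 128.3 129. ] wood [ 2.6 88.6] hist wood [ 7 20 18 20 17 16 23 14 25 14 18 19 16 22 14 21 17 27 13 18 22 15 12  0
  0  0  0  0  0  0]
time: 21.0
tool_pos: [544.1, -124.4, 126.6]
tool_rot: [0.999, 0.045, 0.0, -0.002]
ft_force: [-3.8, 16.7, 6.2]
grip_width: 43.5
grasp_force: 11.3
time: 21.33
tool_pos: [544.2, -124.8, 126.6]
tool_rot: [0.999, 0.045, 0.0, -0.002]
ft_force: [-3.5, 12.6, 5.3]
grip_width: 42.3
grasp_force: 15.3
jaw+pad [ 94.5  94.9 107.3 122.1 122.7] wood [ 2.7 88.6] hist wood [ 8 23 15 21 17 17 22 14 27 13 25 15 15 23 13 26 13 25 14 19 21 13 13  0
  0  0  0  0  0  0]
```

```bash
python3 -m inch '{"segments": [[0, 0, 0, 0, 0, 0, 30], [0, 0, 0, 0, 0, 0, 30], [0, 0, 0, 0, 0, 0, 30], [0, 0, 0, 0, 0, 0, 30], [0, 0, 0, 0, 0, 0, 30]]}' 
python3 -m inch '{"segments": [[0, 0, 0, 0, 0, 0, 30], [0, 0, 0, 0, 0, 0, 30], [0, 0, 0, 0, 0, 0, 30], [0, 0, 0, 0, 0, 0, 30], [0, 0, 0, 0, 0, 0, 30]]}' 
python3 -c "
from h import *
st()
p,P=cloud('side');crop(p,P,'pics/s6.png',150,250,160,290,6)
for l in ('jaw','trigger_face'):print(l,[(np.round(r['position'],1).tolist(),round(r['p'],2)) for r in manip.landmark_of('side',l)][:2])
"
```

```text
time: 21.8
tool_pos: [544.1, -124.8, 126.6]
tool_rot: [0.999, 0.045, 0.0, -0.002]
ft_force: [-3.1, 14.0, 4.1]
grip_width: 42.5
grasp_force: 15.3
time: 22.22
tool_pos: [544.1, -124.8, 126.6]
tool_rot: [0.999, 0.045, 0.0, -0.002]
ft_force: [-2.9, 13.1, 4.7]
grip_width: 42.3
grasp_force: 15.3
jaw+pad [ 94.2  94.7 107.7 122.3 123.1] wood [ 2.6 88.4] hist wood [10 21 18 22 19 16 23 12 24 15 23 18 15 23 13 25 15 24 13 19 22 16 10  0
  0  0  0  0  0  0]
jaw [([527.6, 66.9, 53.4], 0.7)]
trigger_face [([536.3, -103.8, 144.8], 0.41)]
```

View pics/s6.png

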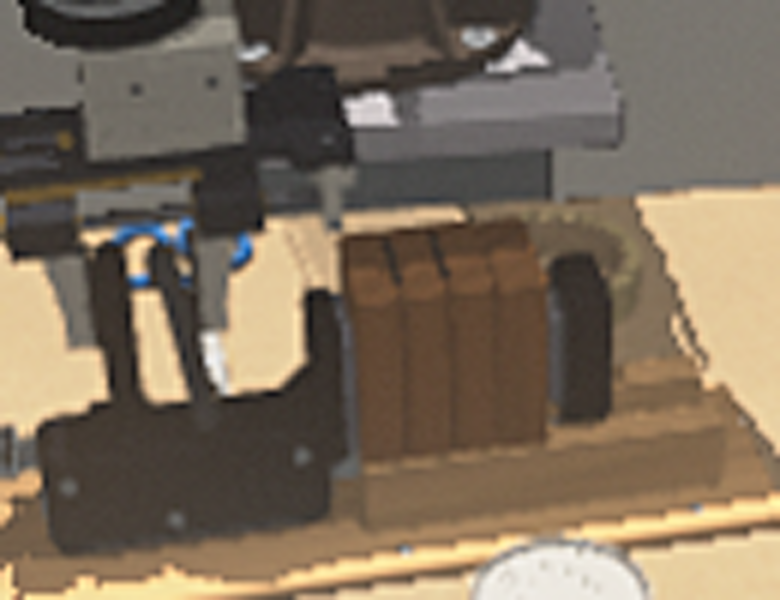

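The joint is closed with slat flush against the block (500,360), the pad (557,345) is partly pressed in, and the trigger is held squeezed (180,310).

```bash
python3 -c "
from h import *
print(manip.finish_job())"
```

```text
the job is handed in; nothing more can be done
None
```

The job is handed in; no verdict came back. In the last picture the jaw has closed the slat flush against the block, the trigger is held squeezed at about 15 N, and I estimate the pad is about 5–6 mm pressed in.

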